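# Hang the filter cartridge on the drop-keeper peg

## Task

Hang the filter cartridge that has the round eye on the drying rack's peg: slide the eye over the peg and push past the hanging keeper, lightly and without forcing it, until the keeper has dropped behind the eye. Then draw the cartridge gently back against the keeper to feel that it is caught, and let it hang there freely. Do not knock over the plain cartridge, the beaker or the jar.

Things in the scene. Friction and masses are not known exactly. Their poses are not given: they have to be found in the camera images.
- grip (a point): centre of the black grip block, 16 mm along x, 26 along y, 50 high, on top of the loose filter cartridge; 168 mm above the cartridge's underside, on which it stands on the bench at the start. Axes: z up, x along the eye's hole, y across the strap. Both faces are alike: either may go onto the peg first. Best gripped across y
- eye (a point): centre of the cartridge's round eye, 50 mm straight below the grip point, 118 mm above the underside. Hole 26 mm in diameter, along the cartridge's x, in a steel strap 8 mm thick and 44 mm wide (96 to 140 mm above the underside). Same axes
- cartridge: the filter cartridge (0.25 to 0.45 kg): ribbed steel cylinder 50 mm in diameter, 70 mm high, with strap, eye and grip block above it, 190 mm high in all. Origin under its centre, axes as for the grip point
- rack: fixed drying rack: base plate, drip tray 22 mm high, aluminium post 40 mm square, 196 mm high. Origin on the bench below the post's face; x points from the peg's tip into the post, the way the eye is pushed, z up. Drip tray and base reach to x = -0.11
- peg_root (a point): where the peg's axis meets the post's face, 175 mm above the bench; rack axes. The peg runs level from here towards -x, 14 mm wide and high, slotted. The keeper's hinge, 4 mm behind the tip, is 85 mm out, give or take 18 mm: the peg is screwed in differently each time (not measured; feel or see it). The hung eye's centre lies 4 mm below the axis
- keeper (a joint): angle of the slim dark keeper finger at the peg's tip: 0 hanging straight down (to 26 mm below the peg's axis), growing to 1.45 as it is swung inwards and up, the only way it goes; it falls back by its own weight. Once caught, the eye has about 19 mm of play between it and the collar. A pull of 2 to 6 N on it is plenty, over 15 N is forcing it
- collar (a joint): how far (m) the round black collar on the peg, 36 mm wide, face 29.5 mm behind the keeper's hinge, is pressed back on its spring: 0 at rest, 3.5 N per mm, stop at 0.012. The eye must press it up to 3 mm (5 N if centred on the peg, less if riding low, 11 N if held high) for the keeper to drop behind it. A push of 8 to 11 N is enough; over 15 N on the collar is forcing it
- plain_cartridge: bystander: squat ribbed cartridge 58 mm in diameter with a plain black knob and no eye, 90 mm high, origin under its centre
- beaker: bystander: glass beaker 66 mm in diameter and 85 mm high, origin under its centre
- jar: bystander: small amber jar with black lid, 56 mm in diameter and 75 mm high, origin under its centre
Mind the look-alikes: they are no part of the job. Leave any red look-alike of the cartridge alone. Of the things that look like the rack, take the one that is nearest to the robot's base at the start.

How it is judged:
On the way, in this order (a step that is already met when the one before it is completed fails the run):
1. the eye is on the peg's end and has swung the keeper up (value of joint keeper above 0.5 rad and z of eye in the frame of rack between 0.16 and 0.19 m and x of eye in the frame of rack above -0.105 m), for 0.05 s.
2. the eye has gone far enough in and the keeper has dropped behind it (value of joint keeper below 0.2 rad and x of eye in the frame of rack above -0.103 m and z of eye in the frame of rack above 0.16 m), for 0.1 s.
3. the cartridge is drawn back against the keeper (over 1 N) and the keeper holds it (value of joint keeper below 0.2 rad and contact force between cartridge and keeper above 1 N), for 0.04 s.
At the end, for the whole second after the job is handed in: the cartridge hangs by its eye on the peg (eye centre within 12 mm sideways of the peg's axis and 2 mm above to 12 mm below it), upright within 0.3 rad and all but still (under 0.1 m/s), with the keeper down (under 0.2 rad) in front of it (value of joint keeper below 0.2 rad and z of eye in the frame of rack between 0.163 and 0.177 m and y of eye in the frame of rack between -0.012 and 0.012 m and x of eye in the frame of rack between -0.103 and -0.03 m and angle between eye's own z axis and vertical below 0.3 rad and linear speed of cartridge below 0.1 m/s); the robot touches nothing.
It fails at once if the cartridge is forced: more than 15 N on the collar or on the keeper, or more than 35 N between cartridge and rack (contact force between cartridge and keeper above 15 N or contact force between cartridge and collar above 15 N or contact force between cartridge and rack above 35 N).
It fails at once if the plain cartridge, the beaker or the jar is knocked over (angle between any of plain_cartridge, beaker, jar's own z axis and vertical above 0.5 rad).
It also fails if it takes over 51 s, if anything falls off the work surface, if the arm or the gripper's body presses on something with over 40 N, if the wrist force passes 120 N, or if a joint passes its speed limit or range.

## Robot

A 6-joint arm with a two-finger parallel gripper is mounted at the origin on the work surface. World frame = base frame: x ahead of the robot, y to its left, z up, the work surface at z = 0. Lengths are in m, angles in rad, forces in N, time in s.
With the tool pointing down it reaches from about 0.375 to 0.975 m from the base axis. Payload 3.8 kg.
Tool frame: the origin (TCP) lies on the centre line of the jaws, within the pads' length; the fingertips stand 14 mm ahead of it and the grasp point (between the pads) lies 5 mm behind it; x points along the fingers, y is the direction in which the jaws open and shut, and the axes are right-handed (so a half turn about x gives the same grasp; the last joint's range is limited). The gripper opens to 85 mm and grips with 20 to 120 N. Pads are 22 mm wide; open, the fingers measure 114 mm over their backs; the gripper's body (76 mm by 85 mm) begins 54 mm behind the grasp point. The pads swing forward as they close: fully open they stand 13 mm farther back than shut.
Start: joints at [1.168, 0.264, 1.604, -0, 1.274, -0.037], TCP at [0.241, 0.63, 0.245] pointing down, gripper open.
Joint ranges: [-2.63, 2.63], [-0.94, 2.18], [0.31, 2.57], [-1.31, 4.45], [0, 2.66], [-2.55, 2.55]. Speed limits (rad/s): [2.57, 2.57, 3.14, 3.14, 3.14, 3.14].

## Interface

Orientations are given as a rotation vector (axis times angle).
In Python, from workcell import bot gives the robot as it stands.
- The arm moves only by the shell command python3 -m creep 'ROWS' [FORCE]. ROWS is JSON, a list of rows, each an object with "grip": the finger opening in cm, from 0 to 8.54; "dp": the shift along the tool's x, y, z in cm, a list of three; "rotation": the turn, a rotation vector about the tool's x, y, z in rad, a list of three. A call has 1 to 5 rows; each row is the pose to reach, as a shift and turn from the pose commanded when the call began, along the tool's axes at that moment; what a row does not reach only later rows make up. A row lasts 1/12 s, in which the tool goes at most 41.7 mm and 7.16 degrees, less where a joint would pass 70% of its speed; a pose out of reach is approached as far as the arm can. A call with a gripper value outside its range is refused whole. The fingers move at their own pace and stop on an object; FORCE is the grip in N (left out, the last holds). Time passes only in rows, so rows that repeat a pose let the fingers close. It gives the time, the measured TCP pose, the force and the opening at its end, in the units of the state.
- bot.read_state(): the state, without advancing time (a new reading comes with each control period).
- bot.read_camera(name): name is "scene" or "side" or "wrist"; returns (picture, depth): 384x512x3 uint8, red, green, blue; 384x512 float32, m along the optical axis (not along the pixel's ray), 0 where there is no reading.
- bot.get_calibration(name): a dict with "fx", "fy", "cx", "cy" (pixels), "dist" ([k1, k2, p1, p2, k3] as OpenCV has them; the pictures are not rectified), "rvec" (rotation vector, rad) and "tvec" (3), from world to camera coordinates, as OpenCV has them. Camera axes: x right, y down, z forward; pixel columns grow to the right and rows downward; lengths in m; the calibration is good to about 2 mm. A picture is of the moment at which its call begins: read the wrist's pose just before it. get_calibration takes no time and is no camera call; for the wrist camera it gives the pose at the moment of the call.
- bot.finish_job(): hands the job in, once; it reports no verdict.
The state is a dict: "time": time; "q": joint angles; "joint_vel": joint speeds; "joint_torque": joint torques, N m; "tool_pos": TCP position; "tcp_rot": TCP orientation; "wrist_force": force on the tool from outside, world axes, zero at the start; "torque": the same for the moment, N m; "width": opening from 0.0 (shut) to 1.0 (fully open).
Only numpy, scipy, OpenCV 4.12 (cv2) and the standard library are available. Lean on these libraries where they do the work, as an engineer would, in place of code of your own. Each camera call takes 0.05 s, during which the arm holds its last target.

## Working session

There is one attempt and no reset: what is moved stays moved. The work goes in short steps, Python scripts to look and compute and a shell command to move; the robot and the scene stay as the last step left them, time stands still between calls to the robot, and variables do not carry over. Pictures are saved under pics/ and viewed, and the job is handed in when it is done.

```bash
mkdir -p pics; ls
cat > h.py <<'E'
from workcell import bot
import numpy as np, cv2
from scipy.spatial.transform import Rotation as R
def cal(n):
    c=bot.get_calibration(n)
    K=np.array([[c['fx'],0,c['cx']],[0,c['fy'],c['cy']],[0,0,1.]])
    return K,np.array(c['dist'],float),R.from_rotvec(np.array(c['rvec']).ravel()).as_matrix(),np.array(c['tvec'],float).ravel()
def ray(c,uv):
    K,d,Rm,t=c
    p=cv2.undistortPoints(np.array(uv,float).reshape(-1,1,2),K,d).reshape(-1,2)
    return -Rm.T@t, np.c_[p,np.ones(len(p))]@Rm
def onplane(c,uv,z):
    o,r=ray(c,uv); return o+r*((z-o[2])/r[:,2])[:,None]
def depthpt(c,uv,dep):
    o,r=ray(c,uv); return o+r*np.array(dep).reshape(-1,1)
def tri(c1,u1,c2,u2):
    o1,r1=ray(c1,[u1]);o2,r2=ray(c2,[u2]);r1=r1[0];r2=r2[0]
    s=np.linalg.lstsq(np.c_[r1,-r2],o2-o1,rcond=None)[0]
    a=o1+s[0]*r1;b=o2+s[1]*r2
    return (a+b)/2,np.linalg.norm(a-b)
def proj(c,P):
    K,d,Rm,t=c
    return cv2.projectPoints(np.array(P,float).reshape(-1,1,3),cv2.Rodrigues(Rm)[0],t,K,d)[0].reshape(-1,2)
def snap(n,f):
    c=cal(n); im,d=bot.read_camera(n); cv2.imwrite('pics/'+f+'.png',im[...,::-1]); np.savez('pics/'+f+'.npz',im=im,d=d,K=c[0],dist=c[1],R=c[2],t=c[3]); return c,im,d
def load(f):
    z=np.load('pics/'+f+'.npz'); return (z['K'],z['dist'],z['R'],z['t']),z['im'],z['d']
def st():
    s=bot.read_state(); print('t',round(s['time'],2),'tcp',np.round(s['tool_pos'],4),'F',np.round(s['wrist_force'],2),'w',round(s['width'],3)); print(np.round(R.from_rotvec(s['tcp_rot']).as_matrix(),3).tolist(),np.round(s['q'],3)); return s
E
python3 - <<'E'
from h import *
st()
for n in('scene','side','wrist'):
    c,im,d=snap(n,n+'0'); print(n,-c[2].T@c[3],c[2][2])
E
```

```text
pics
t 0.0 tcp [0.2411 0.6297 0.2439] F [-0.34 -0.03  0.27] w 0.999
[[-0.001, 0.358, 0.934], [-0.002, 0.934, -0.358], [-1.0, -0.002, -0.0]] [ 1.168  0.265  1.605 -0.     1.274 -0.037]
scene [1.26770414 0.61259388 0.89659442] [-0.60212913 -0.46652406 -0.64791652]
side [ 0.30500225 -0.55697361  0.83998236] [ 0.2249338   0.63504344 -0.73900245]
wrist [0.17253916 0.65704034 0.37421143] [ 0.27054414 -0.10465248 -0.95700247]
```

View pics/scene0.png

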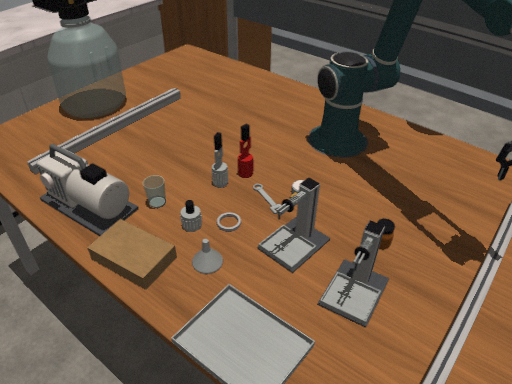

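View pics/side0.png

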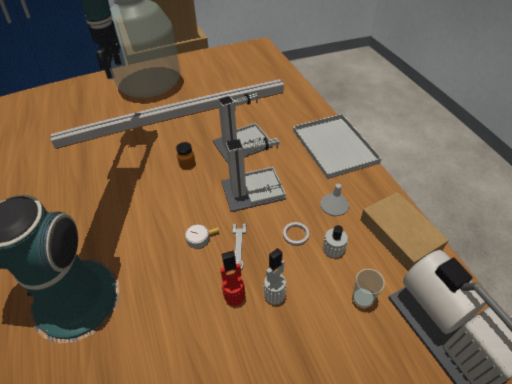

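View pics/wrist0.png

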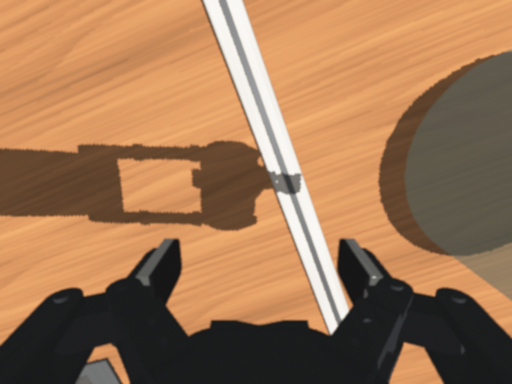

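Candidates for the cartridge are the grey one with a grip block (scene 219,163; side 275,278), the red look-alike (scene 245,152; side 233,278) and the plain knob cartridge (scene 191,217). For the rack they are rack A (scene 300,230; side 245,175) and rack B (scene 362,270; side 232,125). By the description I want the grey cartridge and rack A, so I'll check both in close crops.

Run:
```python
from h import *
c,im,d=load('scene0'); c2,im2,d2=load('side0')
A=cv2.resize(im[120:280,180:340],(640,640)[:2],interpolation=cv2.INTER_CUBIC)[:, :]
cv2.imwrite('pics/cropA.png',cv2.resize(im[120:270,200:400],(800,600),interpolation=cv2.INTER_CUBIC)[...,::-1])
cv2.imwrite('pics/cropB.png',cv2.resize(im2[130:310,150:390],(800,600),interpolation=cv2.INTER_CUBIC)[...,::-1])
print(c[0],c[1])
```

```text
[[430.16247764   0.         259.90872931]
 [  0.         430.16247764 193.52261321]
 [  0.           0.           1.        ]] [-0.11545101  0.          0.          0.          0.        ]
```

View pics/cropA.png

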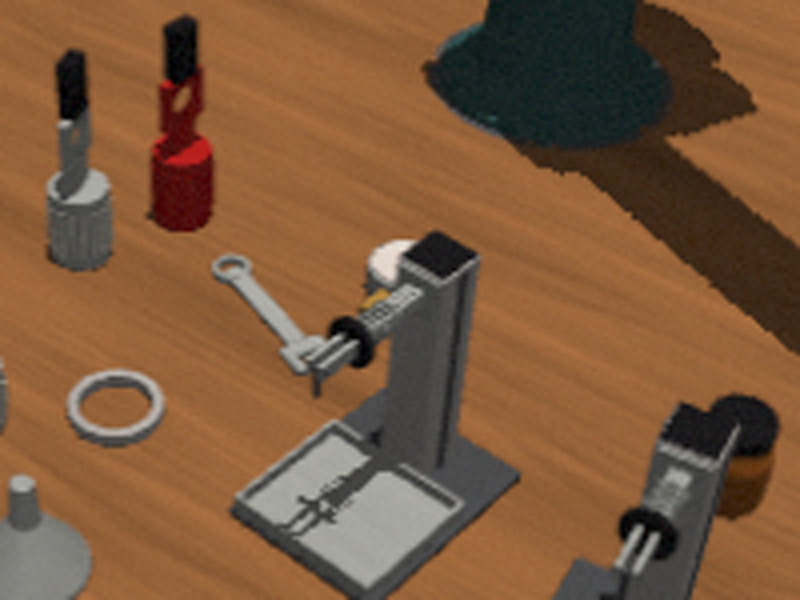

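View pics/cropB.png

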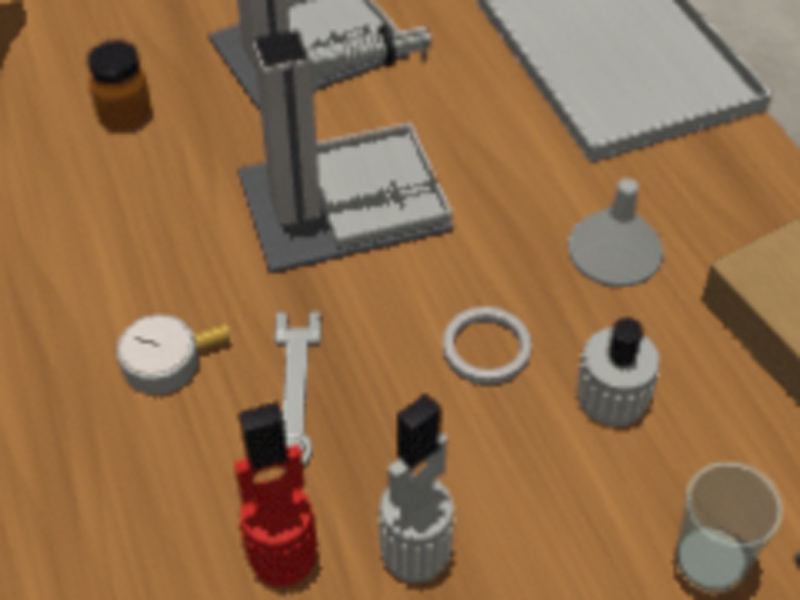

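The crops confirm it. The grey cartridge has an eye strap under its black grip (scene 218,160), and its eye faces differently from the red one's. Rack A's peg points toward the scene camera, with its collar at about (287,205) and keeper at about (279,215). Next I'll measure with depth and rays.

```bash
cat > m.py <<'E'
from h import *
def cloud(f):
    c,im,d=load(f); v,u=np.mgrid[0:384,0:512]
    uv=np.c_[u.ravel(),v.ravel()]; P=depthpt(c,uv,d.ravel()); return c,im,d,P.reshape(384,512,3)
E
python3 - <<'E'
from m import *
for f in('scene0','side0'):
    c,im,d,P=cloud(f)
    ok=d>0
    for name,uv in dict(scene0=dict(cart=(219,180),grip=(218,140),red=(245,135),post=(309,184),postB=(375,230),plain=(190,222),beaker=(154,190),jar=(386,232)),side0=dict(cart=(275,290),grip=(276,258),post=(235,144),postB=(228,100),red=(230,260),plain=(336,245),beaker=(368,285),jar=(185,155)))[f].items():
        print(f,name,np.round(P[uv[1],uv[0]],3))
E
```

```text
scene0 cart [ 0.495 -0.154  0.032]
scene0 grip [ 0.487 -0.156  0.18 ]
scene0 red [ 0.388 -0.133  0.158]
scene0 post [0.506 0.183 0.196]
scene0 postB [0.548 0.395 0.194]
scene0 plain [ 0.699 -0.077  0.044]
scene0 beaker [ 0.692 -0.232  0.076]
scene0 jar [0.409 0.384 0.07 ]
side0 cart [ 0.467 -0.191  0.072]
side0 grip [ 0.473 -0.178  0.184]
side0 post [0.505 0.182 0.194]
side0 postB [0.548 0.383 0.196]
side0 red [ 0.385 -0.145  0.178]
side0 plain [ 0.662 -0.123  0.052]
side0 beaker [ 0.695 -0.238  0.019]
side0 jar [0.384 0.351 0.054]
```

Run:
```python
from m import *
allp={}
for f in('scene0','side0'):
    c,im,d,P=cloud(f)
    ok=(d>0)
    X,Y,Z=P[...,0],P[...,1],P[...,2]
    def rep(n,m):
        p=P[m][:,:2]; 
        allp.setdefault(n,[]).append(p)
        r=cv2.minAreaRect(p.astype(np.float32)); print(f,n,len(p),'c',np.round(r[0],4),'size',np.round(r[1],4),'ang',round(r[2],1),'mean',np.round(P[m].mean(0),4))
    near=lambda x,y,r:(np.hypot(X-x,Y-y)<r)&ok
    rep('posttop',near(.506,.183,.05)&(Z>.190)&(Z<.202))
    rep('tray',near(.56,.16,.2)&(Z>.016)&(Z<.026)&(np.hypot(X-.65,Y-.33)>.16))
    blk=im.max(2)<60
    rep('griptop',near(.475,-.17,.04)&(Z>.186)&(Z<.2)&blk)
    rep('grip',near(.475,-.17,.04)&(Z>.148)&(Z<.2)&blk)
    rep('cyl',near(.475,-.17,.045)&(Z>.064)&(Z<.076))
    rep('strap',near(.475,-.17,.045)&(Z>.08)&(Z<.14))
    rep('peg',near(.58,.13,.09)&(Z>.14)&(Z<.19))
    p=P[near(.58,.13,.1)&(Z>.16)&(Z<.188)]
    if len(p): 
        q=p[:,:2]-[.506,.183]; 
        print(np.round(p[::max(1,len(p)//12)],3))
```

```text
scene0 posttop 190 c [0.5055 0.1829] size [0.0413 0.0443] ang 84.3 mean [0.5082 0.1838 0.1957]
scene0 tray 254 c [0.5684 0.0825] size [0.2107 0.3098] ang 61.3 mean [0.5589 0.1431 0.0208]
scene0 griptop 27 c [ 0.4786 -0.1647] size [0.0223 0.0163] ang 20.1 mean [ 0.4795 -0.164   0.1905]
scene0 grip 97 c [ 0.4793 -0.1639] size [0.0234 0.0177] ang 6.9 mean [ 0.4822 -0.1623  0.1738]
scene0 cyl 108 c [ 0.478  -0.1666] size [0.0459 0.0462] ang 47.9 mean [ 0.4816 -0.1635  0.0703]
scene0 strap 94 c [ 0.4748 -0.1678] size [0.05   0.0114] ang 16.5 mean [ 0.4804 -0.1656  0.1098]
scene0 peg 407 c [0.573  0.1754] size [0.0392 0.1093] ang 83.2 mean [0.567  0.1804 0.1756]
[[0.524 0.164 0.188]
 [0.525 0.184 0.182]
 [0.527 0.186 0.177]
 [0.562 0.172 0.186]
 [0.546 0.183 0.178]
 [0.524 0.192 0.165]
 [0.574 0.181 0.186]
 [0.569 0.184 0.177]
 [0.602 0.17  0.182]
 [0.606 0.176 0.182]
 [0.615 0.168 0.177]
 [0.593 0.192 0.171]
 [0.617 0.179 0.171]]
side0 posttop 172 c [0.503  0.1802] size [0.0414 0.0428] ang 83.7 mean [0.5021 0.1789 0.1947]
side0 tray 178 c [0.5594 0.1179] size [0.1374 0.3458] ang 86.3 mean [0.5451 0.1217 0.0199]
side0 griptop 71 c [ 0.4743 -0.1704] size [0.0235 0.0138] ang 15.9 mean [ 0.4746 -0.1712  0.1889]
side0 grip 194 c [ 0.4744 -0.1707] size [0.0235 0.0153] ang 20.7 mean [ 0.4731 -0.1742  0.1751]
side0 cyl 211 c [ 0.4759 -0.1711] size [0.0476 0.0446] ang 7.8 mean [ 0.4747 -0.1777  0.0692]
side0 strap 198 c [ 0.4754 -0.1712] size [0.0438 0.01  ] ang 18.5 mean [ 0.4739 -0.1726  0.111 ]
side0 peg 399 c [0.5611 0.1745] size [0.0347 0.129 ] ang 88.0 mean [0.5549 0.1689 0.174 ]
[[0.588 0.191 0.181]
 [0.566 0.18  0.186]
 [0.577 0.171 0.186]
 [0.58  0.171 0.181]
 [0.565 0.169 0.185]
 [0.552 0.174 0.181]
 [0.549 0.173 0.179]
 [0.564 0.166 0.177]
 [0.586 0.157 0.173]
 [0.49  0.165 0.187]
 [0.5   0.161 0.18 ]
 [0.508 0.163 0.169]
 [0.518 0.161 0.16 ]]
```

The sizes agree with the description (post about 41 mm square at z .195, grip block top about z .190).
- **Cartridge:** at about (0.476, -0.169), strap along about 17°.
- **Rack A:** post centre at about (0.504, 0.182), peg pointing out along about -5.7°.

I'll travel to above the cartridge.

```bash
python3 -m creep '[{"grip":8.5,"dp":[-1.1,-3.2,2.4],"rotation":[0,0,0]},{"grip":8.5,"dp":[-2.2,-6.4,4.8],"rotation":[0,0,0]},{"grip":8.5,"dp":[-3.3,-9.6,7.2],"rotation":[0,0,0]},{"grip":8.5,"dp":[-4.4,-12.8,9.6],"rotation":[0,0,0]},{"grip":8.5,"dp":[-5.5,-16,12],"rotation":[0,0,0]}]' 40
python3 -m creep '[{"grip":8.5,"dp":[0,-3.2,2.4],"rotation":[0,0,0]},{"grip":8.5,"dp":[0,-6.4,4.8],"rotation":[0,0,0]},{"grip":8.5,"dp":[0,-9.6,7.2],"rotation":[0,0,0]},{"grip":8.5,"dp":[0,-12.8,9.6],"rotation":[0,0,0]},{"grip":8.5,"dp":[0,-16,12],"rotation":[0,0,0]}]'
python3 -m creep '[{"grip":8.5,"dp":[0,-3.2,2.4],"rotation":[0,0,0]},{"grip":8.5,"dp":[0,-6.4,4.8],"rotation":[0,0,0]},{"grip":8.5,"dp":[0,-9.6,7.2],"rotation":[0,0,0]},{"grip":8.5,"dp":[0,-12.8,9.6],"rotation":[0,0,0]},{"grip":8.5,"dp":[0,-16,12],"rotation":[0,0,0]}]'
python3 - <<'E'
from h import *
st()
E
```

```text
time: 0.57
tool_pos: [0.2962, 0.4361, 0.3001]
tcp_rot: [0.286, 1.552, -0.287]
wrist_force: [1.4, 0.7, 0.4]
width: 0.996
time: 0.98
tool_pos: [0.3509, 0.2438, 0.3001]
tcp_rot: [0.286, 1.551, -0.286]
wrist_force: [1.5, 1.1, 1.0]
width: 0.996
time: 1.4
tool_pos: [0.4057, 0.0514, 0.3003]
tcp_rot: [0.287, 1.551, -0.287]
wrist_force: [0.7, 0.3, -0.0]
width: 0.994
t 1.4 tcp [0.4057 0.0514 0.3003] F [ 0.73  0.3  -0.01] w 0.994
[[0.001, 0.358, 0.934], [0.0, 0.934, -0.358], [-1.0, 0.0, 0.001]] [ 0.065 -0.293  2.053  0.     1.381 -1.14 ]
```

```bash
python3 -m creep '[{"grip":8.5,"dp":[0,-3.2,2.4],"rotation":[0.12,0,0]},{"grip":8.5,"dp":[0,-6.4,4.8],"rotation":[0.24,0,0]},{"grip":8.5,"dp":[0,-9.6,7.2],"rotation":[0.36,0,0]},{"grip":8.5,"dp":[0,-12.8,9.8],"rotation":[0.48,0,0]},{"grip":8.5,"dp":[0,-15.5,12.5],"rotation":[0.6,0,0]}]'
python3 -m creep '[{"grip":8.5,"dp":[0,0,0],"rotation":[0.12,0,0]},{"grip":8.5,"dp":[0,0,0],"rotation":[0.24,0,0]},{"grip":8.5,"dp":[0,0,0],"rotation":[0.31,0,0]},{"grip":8.5,"dp":[0,0,0],"rotation":[0.31,0,0]}]'
python3 - <<'E'
from h import *
st(); snap('wrist','w1')
E
```

```text
time: 1.82
tool_pos: [0.4668, -0.1386, 0.3002]
tcp_rot: [0.758, 1.434, -0.759]
wrist_force: [1.4, 0.6, 0.3]
width: 0.998
time: 2.15
tool_pos: [0.467, -0.1365, 0.2998]
tcp_rot: [0.991, 1.334, -0.992]
wrist_force: [0.7, 0.6, 0.2]
width: 0.992
t 2.15 tcp [ 0.467  -0.1365  0.2998] F [0.74 0.57 0.24] w 0.992
[[-0.001, 0.958, 0.288], [0.0, 0.288, -0.958], [-1.0, -0.001, -0.001]] [-0.336 -0.129  1.922  0.     1.35  -0.628]
```

View pics/w1.png

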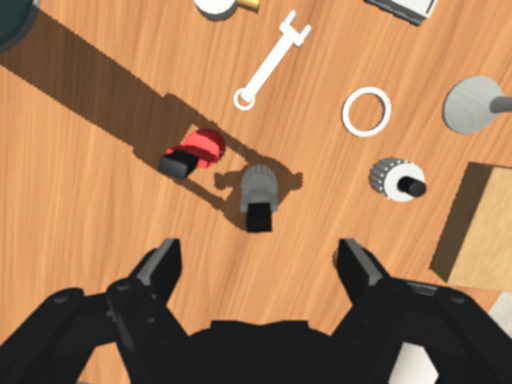

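Run:
```python
from m import *
c,im,d,P=cloud('w1')
m=((im.max(2)<45)&(P[...,2]>.15)&(P[...,2]<.2)).astype(np.uint8)
n,l,s,_=cv2.connectedComponentsWithStats(m)
for i in range(1,n):
    if s[i,4]>80:
        p=P[l==i]; t=p[p[:,2]>.183]
        if len(t)<10: continue
        r=cv2.minAreaRect(t[:,:2].astype(np.float32))
        print(s[i],np.round(r[0],4),np.round(r[1],4),r[2],np.round(t.mean(0),4), np.percentile(p[:,2],[2,98]))
m2=(np.hypot(P[...,0]-.476,P[...,1]+.168)<.04)&(P[...,2]>.062)&(P[...,2]<.075)&(d>0)
print('cyl',cv2.minAreaRect(P[m2][:,:2].astype(np.float32)))
cv2.imwrite('pics/w1c.png',cv2.resize(im[150:250,190:320],(780,600),interpolation=cv2.INTER_CUBIC)[...,::-1])
```

```text
[164 151  34  26 320] [ 0.3877 -0.1288] [0.0095 0.0262] 61.705169677734375 [ 0.3886 -0.1293  0.1868] [0.15150678 0.19015718]
[246 204  25  28 609] [ 0.4755 -0.166 ] [0.0232 0.0143] 17.696144104003906 [ 0.4753 -0.1645  0.1906] [0.15273271 0.19258517]
cyl ((0.47531113028526306, -0.1624905914068222), (0.040577471256256104, 0.04666827246546745), 76.73491668701172)
```

View pics/w1c.png

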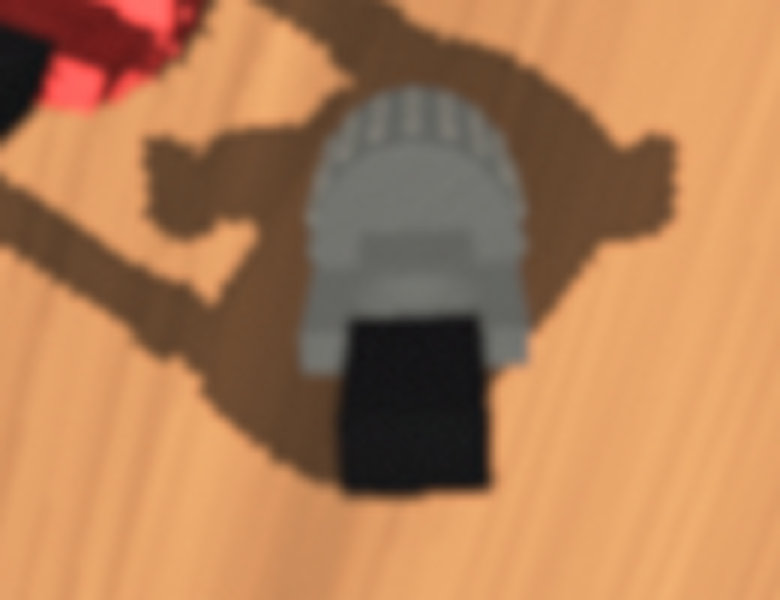

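The grip block is at pixel (258,217) and its strap is square to the jaws. Its centre is (0.4755, -0.168), with yaw 17.6° against the tool's 16.7°. I'll move over it and descend.

```bash
python3 -m creep '[{"grip":6.5,"dp":[0,-0.1,3.3],"rotation":[0,0,0]},{"grip":6.5,"dp":[3,-0.1,3.3],"rotation":[0,0,0]},{"grip":6.5,"dp":[6,-0.1,3.3],"rotation":[0,0,0]},{"grip":6.5,"dp":[8,-0.1,3.3],"rotation":[0,0,0]},{"grip":6.5,"dp":[8,-0.1,3.3],"rotation":[0,0,0]}]'
python3 - <<'E'
from h import *
st(); snap('wrist','w2')
E
```

```text
time: 2.62
tool_pos: [0.4724, -0.1665, 0.2149]
tcp_rot: [0.987, 1.345, -0.991]
wrist_force: [-1.2, 0.2, -0.1]
width: 0.763
t 2.62 tcp [ 0.4724 -0.1665  0.2149] F [-1.21  0.17 -0.11] w 0.763
[[-0.009, 0.956, 0.293], [0.004, 0.293, -0.956], [-1.0, -0.007, -0.006]] [-0.389 -0.04   1.997 -0.     1.194 -0.686]
```

View pics/w2.png

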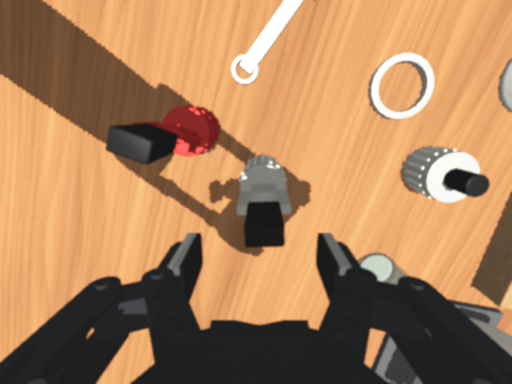

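The block at (264,225) sits between the jaws, a few pixels right of centre. I'll correct slightly, descend and grip.

```bash
python3 -m creep '[{"grip":6.5,"dp":[1.5,0.2,0.1],"rotation":[0,0,0]},{"grip":6.5,"dp":[3,0.2,0.1],"rotation":[0,0,0]},{"grip":6.5,"dp":[4.5,0.2,0.1],"rotation":[0,0,0]},{"grip":6.5,"dp":[5.2,0.2,0.1],"rotation":[0,0,0]},{"grip":6.5,"dp":[5.2,0.2,0.1],"rotation":[0,0,0]}]'
python3 -m creep '[{"grip":5,"dp":[0,0,0],"rotation":[0,0,0]},{"grip":2,"dp":[0,0,0],"rotation":[0,0,0]},{"grip":2,"dp":[0,0,0],"rotation":[0,0,0]},{"grip":2,"dp":[0,0,0],"rotation":[0,0,0]},{"grip":2,"dp":[0,0,0],"rotation":[0,0,0]}]' 60
python3 - <<'E'
from h import *
st(); snap('wrist','w3')
E
```

```text
time: 3.08
tool_pos: [0.4778, -0.168, 0.1681]
tcp_rot: [0.988, 1.336, -0.989]
wrist_force: [0.4, -0.3, 0.2]
width: 0.763
time: 3.5
tool_pos: [0.4786, -0.1689, 0.1699]
tcp_rot: [0.989, 1.333, -0.989]
wrist_force: [-2.5, -1.0, 5.5]
width: 0.294
t 3.5 tcp [ 0.4786 -0.1689  0.1699] F [-2.49 -0.97  5.49] w 0.294
[[0.001, 0.957, 0.291], [-0.001, 0.291, -0.957], [-1.0, 0.001, 0.002]] [-3.880e-01  7.000e-03  2.039e+00 -1.000e-03  1.094e+00 -6.830e-01]
```

View pics/w3.png

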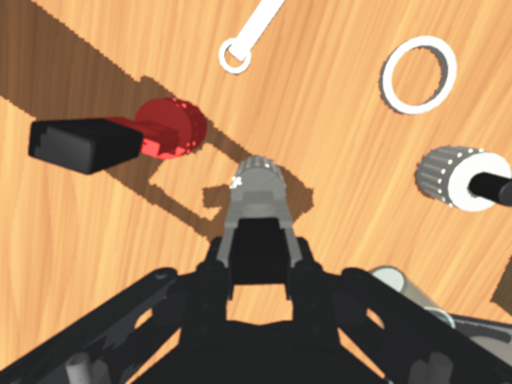

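The block is held: the opening reads 25 mm, and it shows centred at (258,250). Now I'll lift, then turn clockwise so that the wrist camera ends up facing the peg.

```bash
python3 -m creep '[{"grip":2,"dp":[-1,0,0],"rotation":[0,0,0]},{"grip":2,"dp":[-3,0,0],"rotation":[0,0,0]},{"grip":2,"dp":[-5,0,0],"rotation":[0,0,0]},{"grip":2,"dp":[-7,0,0],"rotation":[0.06,0,0]},{"grip":2,"dp":[-7,0,0],"rotation":[0.16,0,0]}]'
python3 -m creep '[{"grip":2,"dp":[0,0,0],"rotation":[0.12,0,0]},{"grip":2,"dp":[0,0,0],"rotation":[0.24,0,0]},{"grip":2,"dp":[0,0,0],"rotation":[0.36,0,0]},{"grip":2,"dp":[0,0,0],"rotation":[0.48,0,0]},{"grip":2,"dp":[0,0,0],"rotation":[0.6,0,0]}]'
python3 -m creep '[{"grip":2,"dp":[0,0,0],"rotation":[0.12,0,0]},{"grip":2,"dp":[0,0,0],"rotation":[0.24,0,0]},{"grip":2,"dp":[0,0,0],"rotation":[0.36,0,0]},{"grip":2,"dp":[0,0,0],"rotation":[0.48,0,0]},{"grip":2,"dp":[0,0,0],"rotation":[0.6,0,0]}]'
python3 -m creep '[{"grip":2,"dp":[0,0,0],"rotation":[0.12,0,0]},{"grip":2,"dp":[0,0,0],"rotation":[0.24,0,0]},{"grip":2,"dp":[0,0,0],"rotation":[0.36,0,0]},{"grip":2,"dp":[0,0,0],"rotation":[0.48,0,0]},{"grip":2,"dp":[0,0,0],"rotation":[0.605,0,0]}]'
python3 - <<'E'
from h import *
s=st(); M=R.from_rotvec(s['tcp_rot']).as_matrix()
D=np.array([.673,.164,.24])-s['tool_pos']; print('dp cm',M.T@D*100)
E
```

```text
time: 3.97
tool_pos: [0.4803, -0.1692, 0.2429]
tcp_rot: [1.113, 1.262, -1.108]
wrist_force: [0.9, -0.2, -3.3]
width: 0.296
time: 4.38
tool_pos: [0.4775, -0.168, 0.2378]
tcp_rot: [1.547, 0.95, -1.548]
wrist_force: [0.3, 0.3, -4.0]
width: 0.29
time: 4.8
tool_pos: [0.4775, -0.168, 0.2378]
tcp_rot: [1.941, 0.497, -1.943]
wrist_force: [0.1, 0.4, -3.9]
width: 0.295
time: 5.22
tool_pos: [0.4775, -0.168, 0.2378]
tcp_rot: [-2.166, 0.113, 2.168]
wrist_force: [0.6, -0.0, -4.1]
width: 0.295
t 5.22 tcp [ 0.4775 -0.168   0.2378] F [ 0.57 -0.01 -4.14] w 0.295
[[-0.001, -0.105, -0.994], [0.001, -0.994, 0.105], [-1.0, -0.001, 0.001]] [-0.388 -0.052  1.966  0.     1.229  1.288]
dp cm [ -0.22109027 -35.0713949  -15.9554907 ]
```

```bash
python3 -m creep '[{"grip":2,"dp":[0,-2,-0.9],"rotation":[0,0,0]},{"grip":2,"dp":[0,-5,-2.3],"rotation":[0,0,0]},{"grip":2,"dp":[0,-8.5,-3.9],"rotation":[0,0,0]},{"grip":2,"dp":[0,-12,-5.5],"rotation":[0,0,0]},{"grip":2,"dp":[0,-15.5,-7],"rotation":[0,0,0]}]'
python3 -m creep '[{"grip":2,"dp":[0,-3.5,-1.6],"rotation":[0,0,0]},{"grip":2,"dp":[0,-7,-3.2],"rotation":[0,0,0]},{"grip":2,"dp":[0,-10.5,-4.8],"rotation":[0,0,0]},{"grip":2,"dp":[0,-14,-6.4],"rotation":[0,0,0]},{"grip":2,"dp":[0,-16.5,-7.6],"rotation":[0,0,0]}]'
python3 -m creep '[{"grip":2,"dp":[0,-1.7,-0.8],"rotation":[0,0,0]},{"grip":2,"dp":[0,-3,-1.4],"rotation":[0,0,0]},{"grip":2,"dp":[0,-3,-1.4],"rotation":[0,0,0]},{"grip":2,"dp":[0,-3,-1.4],"rotation":[0,0,0]}]'
python3 - <<'E'
from h import *
st(); snap('wrist','w4');snap('scene','s4');snap('side','d4')
for f in('s4','d4'):
    im=cv2.imread(f'pics/{f}.png')
    r=(slice(130,280),slice(230,430)) if f=='s4' else (slice(60,210),slice(190,390))
    cv2.imwrite(f'pics/{f}c.png',cv2.resize(im[r],(800,600),interpolation=cv2.INTER_CUBIC))
E
```

```text
time: 5.63
tool_pos: [0.5632, -0.0196, 0.2379]
tcp_rot: [-2.169, 0.108, 2.171]
wrist_force: [1.2, -1.5, -4.2]
width: 0.296
time: 6.05
tool_pos: [0.6556, 0.1389, 0.2374]
tcp_rot: [-2.169, 0.105, 2.172]
wrist_force: [0.8, -0.1, -4.7]
width: 0.297
time: 6.38
tool_pos: [0.6715, 0.1643, 0.2374]
tcp_rot: [-2.169, 0.108, 2.174]
wrist_force: [-0.2, -0.6, -4.2]
width: 0.294
t 6.38 tcp [0.6715 0.1643 0.2374] F [-0.17 -0.57 -4.19] w 0.294
[[-0.002, -0.098, -0.995], [-0.001, -0.995, 0.098], [-1.0, 0.001, 0.002]] [ 0.204  0.3    1.573 -0.     1.271  1.873]
```

View pics/w4.png

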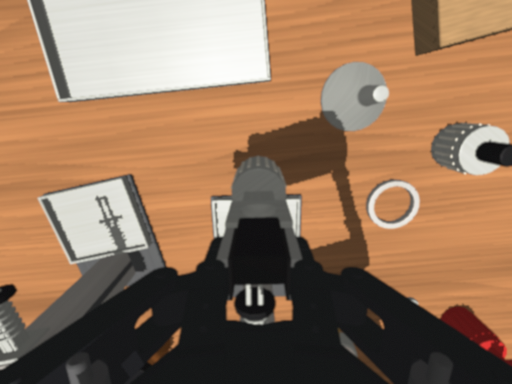

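View pics/s4c.png

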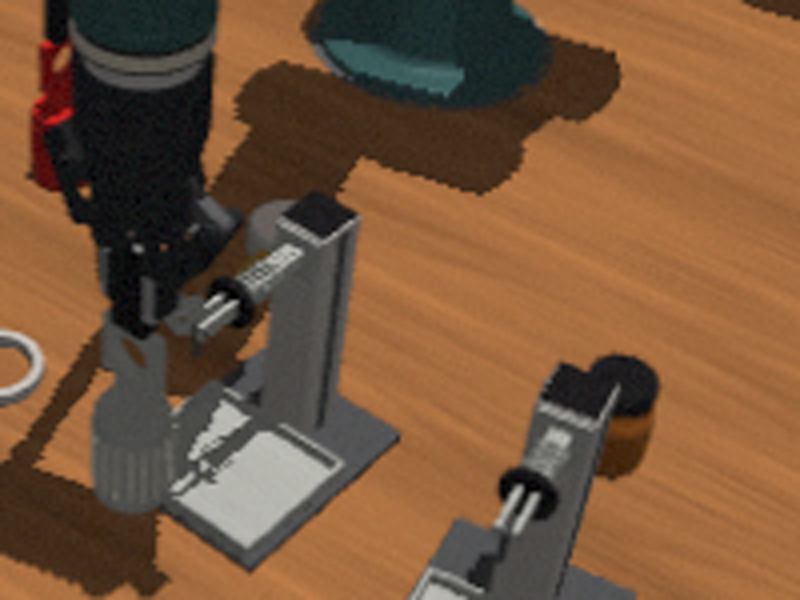

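View pics/d4c.png

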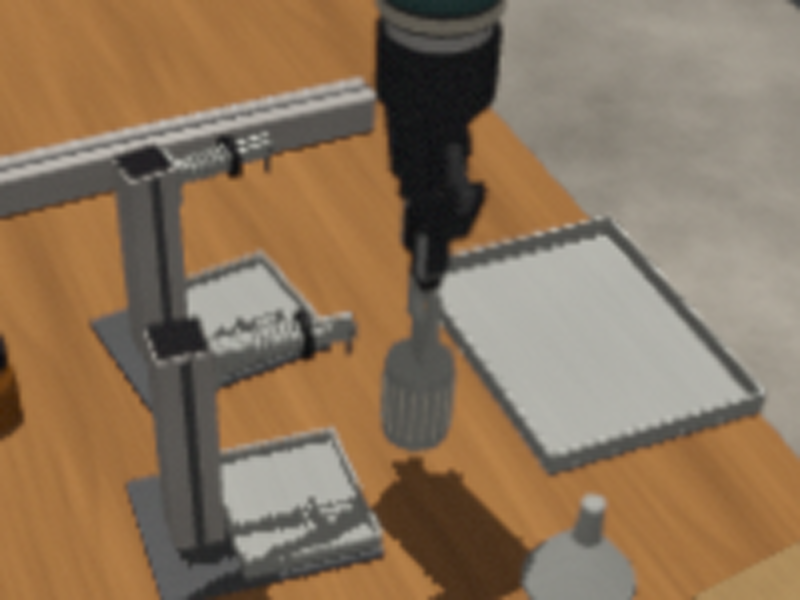

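Run:
```python
from m import *
cs,ims,ds,Ps=cloud('s4'); cd,imd,dd,Pd=cloud('d4'); cw,imw,dw,Pw=cloud('w4')
for n,a,b in(('keepbot',(279.2,217.5),(277.2,147.5)),('tip',(280,211.5),(278.3,140.5)),('collar',(288.7,205),(266.7,143))):
    p,e=tri(cs,a,cd,b); print(n,np.round(p,4),round(e,4))
# peg points from wrist
m=(Pw[...,2]>.15)&(Pw[...,2]<.2)&(dw>0)
v,u=np.nonzero(m[285:330,225:290]); 
p=Pw[285:330,225:290][m[285:330,225:290]]
k=p[:,0]<.66
for q in (Ps,Pd,Pw):
    o=np.array([.524,.1795]);out=np.array([.995,-.0995]);lat=np.array([.0995,.995])
    r=q[...,:2]-o; a=r@out; l=r@lat; z=q[...,2]
    mm=(a>.005)&(a<.115)&(abs(l)<.03)&(z>.14)&(z<.2)
    mm[:] &= np.isfinite(z)
    for lo in np.arange(.005,.115,.01):
        s=mm&(a>=lo)&(a<lo+.01)
        if s.sum()>3: print(round(lo,3),s.sum(),'lat',np.round(np.percentile(l[s],[3,50,97]),4),'z',np.round(np.percentile(z[s],[3,50,97]),4))
    print()
cv2.imwrite('pics/w4c.png',cv2.resize(imw[230:345,180:333],(798,600),interpolation=cv2.INTER_CUBIC)[...,::-1])
```

```text
keepbot [0.6206 0.1715 0.153 ] 0.0037
tip [0.6234 0.1737 0.1763] 0.0056
collar [0.5901 0.1762 0.1759] 0.0057
0.005 21 lat [-0.0066  0.004   0.0085] z [0.174  0.1821 0.1904]
0.015 23 lat [-0.0046  0.0049  0.0084] z [0.1714 0.1816 0.1849]
0.025 21 lat [-0.0045  0.0055  0.0112] z [0.1729 0.1819 0.1871]
0.035 27 lat [-0.0073  0.0072  0.0117] z [0.173  0.1818 0.1872]
0.045 26 lat [-0.0045  0.0069  0.0117] z [0.1728 0.1829 0.1878]
0.055 14 lat [-0.0023  0.0096  0.0187] z [0.1734 0.1885 0.1928]
0.065 89 lat [-0.0133  0.0061  0.0184] z [0.1639 0.1815 0.1935]
0.075 22 lat [-0.0033  0.0059  0.0096] z [0.1711 0.1801 0.1832]
0.085 22 lat [-0.0043  0.0068  0.0097] z [0.1729 0.179  0.1834]
0.095 44 lat [-0.0048  0.0031  0.0103] z [0.1545 0.1763 0.1837]

0.005 28 lat [-0.0079 -0.0042  0.0078] z [0.1711 0.1798 0.1819]
0.015 23 lat [-0.0073 -0.0035  0.0087] z [0.169  0.1798 0.1823]
0.025 30 lat [-0.0092 -0.0036  0.0074] z [0.1689 0.181  0.1854]
0.035 28 lat [-0.0087 -0.0044  0.0049] z [0.1702 0.18   0.1862]
0.045 28 lat [-0.0081 -0.0031  0.0077] z [0.1674 0.1805 0.186 ]
0.055 46 lat [-0.0148 -0.0039  0.0153] z [0.1661 0.1797 0.191 ]
0.065 25 lat [-0.0162 -0.0058  0.0069] z [0.1661 0.1806 0.1938]
0.075 26 lat [-0.0053 -0.0029  0.0084] z [0.17   0.1792 0.1819]
0.085 23 lat [-0.0063 -0.0017  0.0075] z [0.1694 0.179  0.1827]
0.095 22 lat [-0.005  -0.0008  0.0068] z [0.1515 0.175  0.1829]

0.045 68 lat [-0.0069  0.      0.0148] z [0.177  0.1833 0.1876]
0.055 106 lat [-0.0106  0.004   0.0188] z [0.1834 0.1909 0.1944]
0.065 941 lat [-0.0113  0.0042  0.0198] z [0.1638 0.183  0.194 ]
0.075 111 lat [-0.0024  0.0075  0.0113] z [0.1782 0.1831 0.1843]
0.085 33 lat [-0.0015  0.0082  0.0114] z [0.1821 0.1835 0.1842]
```

View pics/w4c.png

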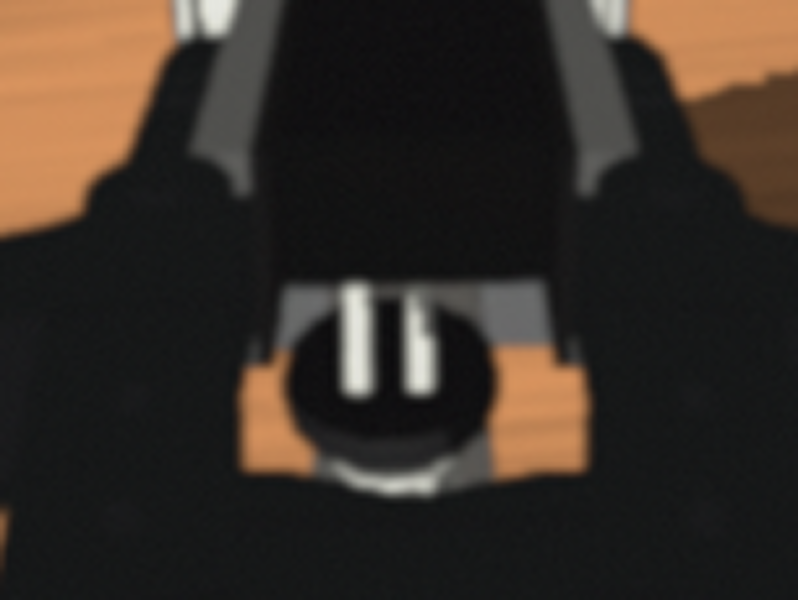

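Run:
```python
from m import *
o=np.array([.524,.1795]);out=np.array([.995,-.0995]);lat=np.array([.0995,.995])
s=bot.read_state(); tcp=s['tool_pos']; print('tcp a,l',(tcp[:2]-o)@out,(tcp[:2]-o)@lat, tcp[2])
for f in('w4','s4','d4'):
    c,im,d,P=cloud(f)
    r=P[...,:2]-o; a=r@out; l=r@lat; z=P[...,2]
    for n,zl,zh,al,rad in(('block',.212,.262,.02,.03),('strap',.19,.209,.02,.03),('straplow',.16,.185,.02,.03),('cyl',.06,.135,.04,.04)):
        m=(d>0)&(abs(a-.1465)<al)&(abs(l)<rad)&(z>zl)&(z<zh)
        if n=='block': m&=im.max(2)<60
        if m.sum()>5: print(f,n,m.sum(),'a',np.round(np.percentile(a[m],[3,50,97]),4),'l',np.round(np.percentile(l[m],[3,50,97]),4),'z',np.round(np.percentile(z[m],[2,98]),4))
```

```text
tcp a,l 0.1482371403981692 -0.001876869536162043 0.23797213700587122
w4 block 4041 a [0.1447 0.1577 0.1594] l [-0.0225  0.0003  0.0227] z [0.2156 0.2606]
w4 strap 409 a [0.1507 0.1541 0.155 ] l [-0.0205 -0.0071  0.0222] z [0.1909 0.2089]
w4 straplow 751 a [0.1469 0.1538 0.1548] l [-0.019   0.001   0.0211] z [0.1613 0.184 ]
w4 cyl 521 a [0.1555 0.1718 0.1764] l [-0.0225  0.0013  0.0245] z [0.0745 0.1336]
s4 block 250 a [0.1442 0.1577 0.1603] l [-0.0192 -0.0001  0.0236] z [0.2137 0.2611]
s4 strap 70 a [0.1479 0.154  0.1559] l [-0.0248  0.0083  0.0197] z [0.1907 0.2086]
s4 straplow 111 a [0.1464 0.1542 0.156 ] l [-0.0234 -0.0031  0.0196] z [0.1629 0.1837]
s4 cyl 366 a [0.1396 0.1686 0.1767] l [-0.0172  0.0147  0.0237] z [0.0707 0.134 ]
d4 block 105 a [0.137  0.1418 0.1531] l [-0.0292 -0.0018  0.0111] z [0.2144 0.2593]
d4 strap 45 a [0.1441 0.1474 0.1546] l [-0.0252 -0.0194  0.0173] z [0.1905 0.2087]
d4 straplow 63 a [0.1453 0.1474 0.1528] l [-0.0255 -0.0005  0.0162] z [0.1612 0.1847]
d4 cyl 311 a [0.1245 0.1403 0.1695] l [-0.0281 -0.0219  0.0058] z [0.0702 0.1344]
```

The wrist view shows the peg prongs at about (255,295) through the gap behind the block. The numbers so far:
- The peg axis is about 4.5 mm to +lateral of the strap centre, and all three cameras agree.
- The peg tip is at about 100 mm, the hinge at about 96 mm and the collar face at about 66 mm.
- The eye is at about TCP - 52 mm.

I'll line up just in front of the tip.

```bash
python3 -m creep '[{"grip":2,"dp":[0.6,-0.2,0.8],"rotation":[0,0,0]},{"grip":2,"dp":[1.15,-0.45,1.8],"rotation":[0,0,0]},{"grip":2,"dp":[1.15,-0.45,2.8],"rotation":[0,0,0]},{"grip":2,"dp":[1.15,-0.45,3.2],"rotation":[0,0,0]},{"grip":2,"dp":[1.15,-0.45,3.2],"rotation":[0,0,0]}]'
python3 - <<'E'
from m import *
s=st(); snap('wrist','w5');snap('scene','s5');snap('side','d5')
o=np.array([.524,.1795]);out=np.array([.995,-.0995]);lat=np.array([.0995,.995])
tcp=s['tool_pos']; A=(tcp[:2]-o)@out; print('tcp a,l',A,(tcp[:2]-o)@lat)
for f in('w5','s5','d5'):
    c,im,d,P=cloud(f)
    r=P[...,:2]-o; a=r@out; l=r@lat; z=P[...,2]
    for n,zl,zh,a0,al in(('strap',.182,.198,A,.012),('straplow',.152,.165,A+.003,.009),('prong',.16,.19,.086,.008),('collar',.15,.2,.064,.008),('blocktop',.245,.26,A,.02)):
        m=(d>0)&(abs(a-a0)<al)&(abs(l)<.03)&(z>zl)&(z<zh)
        if m.sum()>5: print(f,n,m.sum(),'a',np.round(np.percentile(a[m],[3,50,97]),4),'l',np.round(np.percentile(l[m],[3,50,97]),4),'z',np.round(np.percentile(z[m],[2,98]),4))
    r=dict(w5=(slice(230,345),slice(180,333)),s5=(slice(150,255),slice(220,360)),d5=(slice(90,195),slice(210,350)))[f]
    cv2.imwrite(f'pics/{f}c.png',cv2.resize(im[r],(800,600),interpolation=cv2.INTER_CUBIC)[...,::-1])
E
```

```text
time: 6.95
tool_pos: [0.639, 0.1714, 0.2269]
tcp_rot: [-2.17, 0.108, 2.171]
wrist_force: [0.6, -0.3, -4.0]
width: 0.297
t 6.95 tcp [0.639  0.1714 0.2269] F [ 0.62 -0.3  -4.  ] w 0.297
[[-0.001, -0.099, -0.995], [-0.0, -0.995, 0.099], [-1.0, 0.0, 0.001]] [ 0.224  0.251  1.655 -0.     1.237  1.894]
tcp a,l 0.11526179141588874 0.00339886102583308
w5 strap 323 a [0.1186 0.1213 0.1221] l [-0.0166  0.0001  0.0259] z [0.1822 0.1979]
w5 straplow 419 a [0.1139 0.121  0.1218] l [-0.0145  0.0049  0.0248] z [0.1532 0.1648]
w5 collar 295 a [0.0629 0.0665 0.0692] l [-0.0085  0.0041  0.0168] z [0.1863 0.1948]
w5 blocktop 2931 a [0.1083 0.1212 0.128 ] l [-0.0205  0.0036  0.0233] z [0.2455 0.2596]
s5 strap 64 a [0.1148 0.1224 0.125 ] l [-0.017   0.0138  0.0246] z [0.1826 0.1979]
s5 straplow 59 a [0.1156 0.1222 0.1242] l [-0.0163  0.0036  0.0239] z [0.1537 0.1647]
s5 prong 30 a [0.0788 0.0851 0.0932] l [-0.0024  0.0075  0.0101] z [0.1714 0.1833]
s5 collar 78 a [0.0619 0.0684 0.0714] l [-0.0033  0.0092  0.0182] z [0.1621 0.1946]
s5 blocktop 101 a [0.109  0.1232 0.1294] l [-0.019  -0.0048  0.0275] z [0.2454 0.2594]
d5 strap 31 a [0.1144 0.1164 0.123 ] l [-0.0202 -0.0141  0.0195] z [0.1832 0.1978]
d5 straplow 30 a [0.1144 0.1157 0.1234] l [-0.0205 -0.005   0.0176] z [0.1536 0.1642]
d5 prong 40 a [0.0785 0.0849 0.0929] l [-0.006  -0.0028  0.0078] z [0.168  0.1832]
d5 collar 64 a [0.0561 0.063  0.0684] l [-0.0153 -0.0047  0.0117] z [0.1642 0.1929]
d5 blocktop 25 a [0.1028 0.1065 0.1197] l [-0.0238  0.0135  0.0268] z [0.2456 0.2592]
```

View pics/w5c.png

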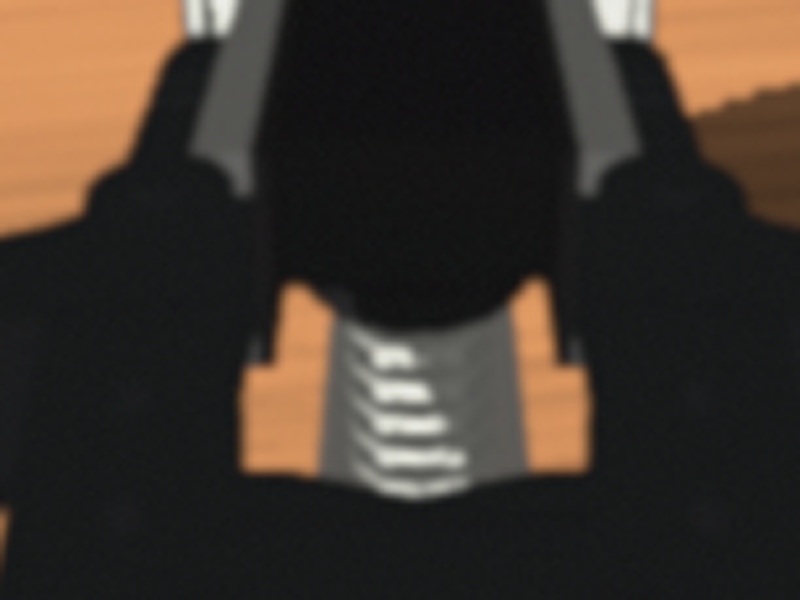

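View pics/s5c.png

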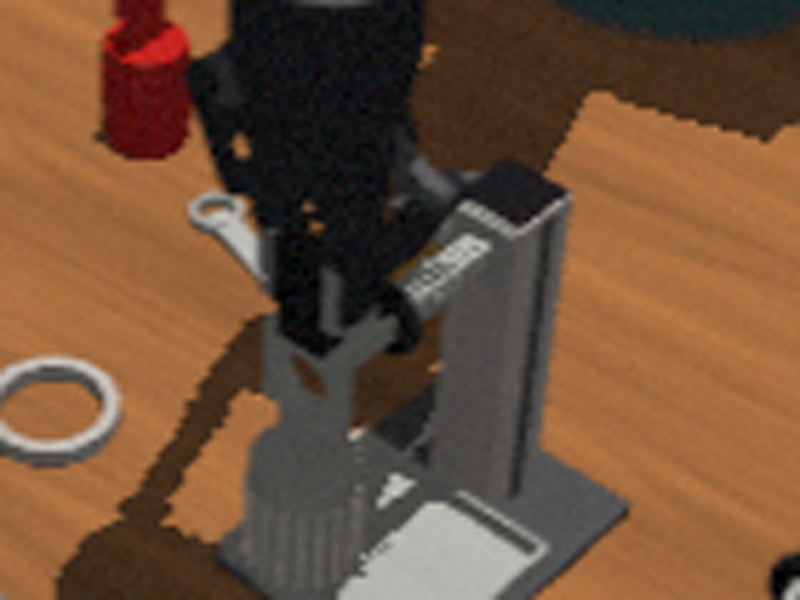

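View pics/d5c.png

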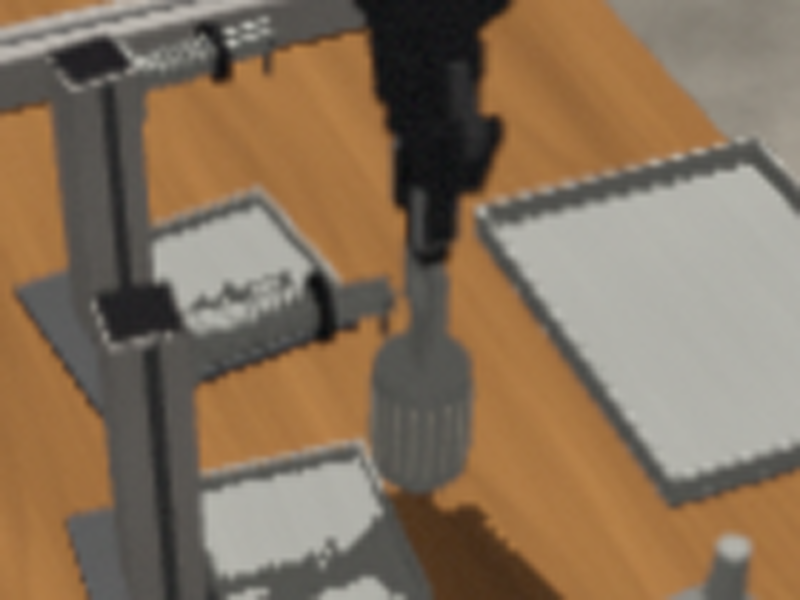

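In the scene and wrist views the strap centre and the peg axis agree within 1 mm, and in the side view within 2.5 mm. The eye shows at scene (274,215), straight in front of the tip. I'll advance slowly and watch the force.

```bash
python3 -m creep '[{"grip":2,"dp":[0,0,0.3],"rotation":[0,0,0]},{"grip":2,"dp":[0,0,0.6],"rotation":[0,0,0]},{"grip":2,"dp":[0,0,0.9],"rotation":[0,0,0]},{"grip":2,"dp":[0,0,1.2],"rotation":[0,0,0]},{"grip":2,"dp":[0,0,1.4],"rotation":[0,0,0]}]'
python3 -m creep '[{"grip":2,"dp":[0,0,0.2],"rotation":[0,0,0]},{"grip":2,"dp":[0,0,0.4],"rotation":[0,0,0]},{"grip":2,"dp":[0,0,0.6],"rotation":[0,0,0]}]'
```

```text
time: 7.52
tool_pos: [0.6262, 0.1731, 0.2267]
tcp_rot: [-2.17, 0.108, 2.171]
wrist_force: [0.4, -0.7, -4.0]
width: 0.297
time: 7.77
tool_pos: [0.6205, 0.1737, 0.2268]
tcp_rot: [-2.171, 0.108, 2.17]
wrist_force: [-0.3, 0.1, -5.1]
width: 0.289
```

```bash
cat > look.py <<'E'
import sys
from m import *
n=sys.argv[1]
s=st()
o=np.array([.524,.1795]);out=np.array([.995,-.0995])
print('a',(s['tool_pos'][:2]-o)@out)
ims=[]
for cam,r in(('scene',(slice(180,240),slice(250,310))),('side',(slice(110,170),slice(240,300)))):
    c,im,d=snap(cam,n+cam); ims.append(cv2.resize(im[r],(396,396),interpolation=cv2.INTER_CUBIC))
cv2.imwrite(f'pics/{n}.png',np.hstack(ims)[...,::-1])
E
python3 look.py L1
```

```text
t 7.77 tcp [0.6205 0.1737 0.2268] F [-0.32  0.14 -5.11] w 0.289
[[0.0, -0.099, -0.995], [0.0, -0.995, 0.099], [-1.0, -0.0, -0.0]] [ 0.234  0.218  1.694 -0.     1.229  1.904]
a 0.09657953921721349
```

View pics/L1.png

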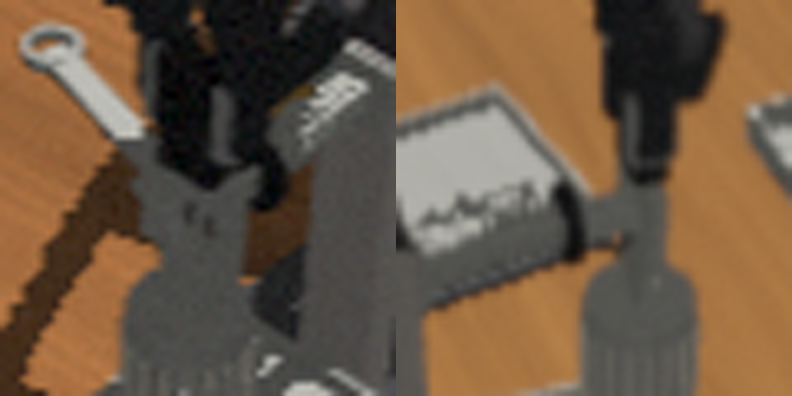

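The peg's two prongs show inside the eye (scene about (280,213)), and the keeper is swung inward (side about (273,146)). I'll continue in.

```bash
python3 -m creep '[{"grip":2,"dp":[0,0,0.4],"rotation":[0,0,0]},{"grip":2,"dp":[0,0,0.8],"rotation":[0,0,0]},{"grip":2,"dp":[0,0,1.2],"rotation":[0,0,0]},{"grip":2,"dp":[0,0,1.6],"rotation":[0,0,0]},{"grip":2,"dp":[0,0,1.8],"rotation":[0,0,0]}]'
python3 -m creep '[{"grip":2,"dp":[0,0,0.2],"rotation":[0,0,0]},{"grip":2,"dp":[0,0,0.4],"rotation":[0,0,0]},{"grip":2,"dp":[0,0,0.5],"rotation":[0,0,0]}]'; python3 look.py L2
```

```text
time: 8.28
tool_pos: [0.6019, 0.1755, 0.2267]
tcp_rot: [-2.17, 0.108, 2.171]
wrist_force: [-0.9, -0.5, -3.6]
width: 0.295
time: 8.53
tool_pos: [0.5975, 0.176, 0.2268]
tcp_rot: [-2.171, 0.108, 2.171]
wrist_force: [-0.4, -0.0, -4.2]
width: 0.292
t 8.53 tcp [0.5975 0.176  0.2268] F [-0.42 -0.   -4.19] w 0.292
[[-0.0, -0.099, -0.995], [-0.0, -0.995, 0.099], [-1.0, 0.0, 0.0]] [ 0.247  0.178  1.742 -0.     1.221  1.916]
a 0.07343668830281781
```

View pics/L2.png

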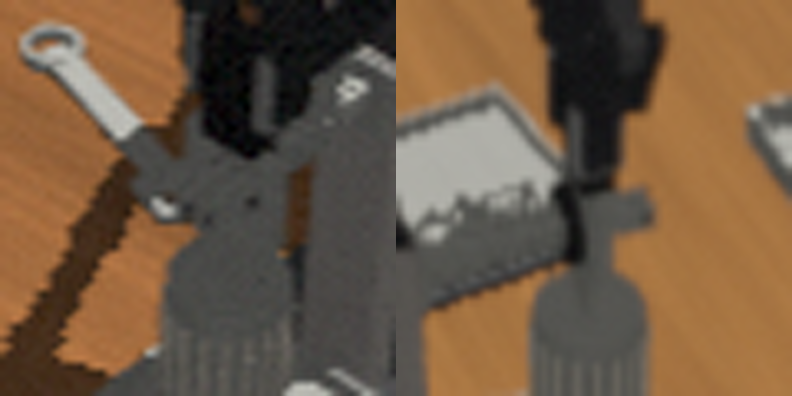

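The eye is close to the collar, and the keeper isn't yet hanging at the tip (side about (278,143)). I'll push on in small steps.

```bash
for i in 1; do python3 -m creep '[{"grip":2,"dp":[0,0,0.15],"rotation":[0,0,0]},{"grip":2,"dp":[0,0,0.25],"rotation":[0,0,0]},{"grip":2,"dp":[0,0,0.25],"rotation":[0,0,0]}]'; done
python3 -m creep '[{"grip":2,"dp":[0,0,0.1],"rotation":[0,0,0]},{"grip":2,"dp":[0,0,0.15],"rotation":[0,0,0]},{"grip":2,"dp":[0,0,0.15],"rotation":[0,0,0]}]'
```

```text
time: 8.88
tool_pos: [0.595, 0.1762, 0.2267]
tcp_rot: [-2.17, 0.108, 2.171]
wrist_force: [-1.3, 0.5, -4.5]
width: 0.295
time: 9.13
tool_pos: [0.5943, 0.1763, 0.2269]
tcp_rot: [-2.172, 0.108, 2.169]
wrist_force: [2.2, -1.0, -4.9]
width: 0.296
```

```bash
python3 -m creep '[{"grip":2,"dp":[0,0,0.05],"rotation":[0,0,0]},{"grip":2,"dp":[0,0,0.1],"rotation":[0,0,0]},{"grip":2,"dp":[0,0,0.1],"rotation":[0,0,0]}]'
python3 -m creep '[{"grip":2,"dp":[0,0,0.05],"rotation":[0,0,0]},{"grip":2,"dp":[0,0,0.1],"rotation":[0,0,0]},{"grip":2,"dp":[0,0,0.1],"rotation":[0,0,0]}]'; python3 look.py L3
```

```text
time: 9.38
tool_pos: [0.5935, 0.1764, 0.227]
tcp_rot: [-2.173, 0.108, 2.168]
wrist_force: [3.9, -0.8, -6.2]
width: 0.3
time: 9.63
tool_pos: [0.5929, 0.1764, 0.227]
tcp_rot: [-2.173, 0.108, 2.168]
wrist_force: [5.4, -1.4, -6.9]
width: 0.29
t 9.63 tcp [0.5929 0.1764 0.227 ] F [ 5.37 -1.42 -6.91] w 0.29
[[0.003, -0.099, -0.995], [-0.0, -0.995, 0.099], [-1.0, -0.0, -0.003]] [ 2.490e-01  1.690e-01  1.753e+00 -1.000e-03  1.218e+00  1.920e+00]
a 0.06883617473152213
```

View pics/L3.png

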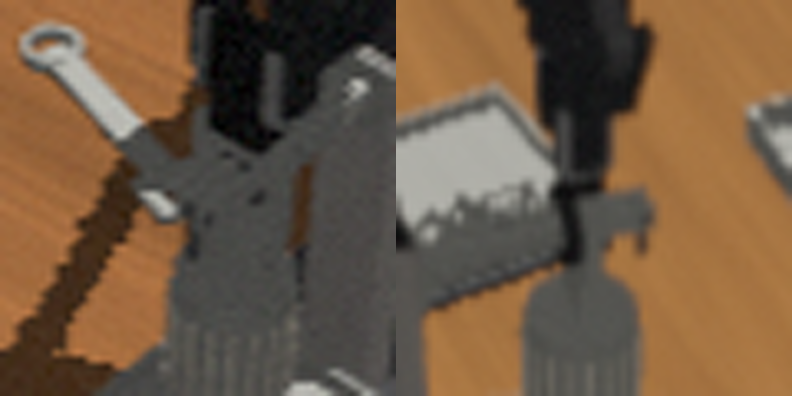

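The keeper now hangs down again at the tip (side about (277,146); scene about (279,217)), and the push was only about 5.4 N. Now I'll draw back gently.

```bash
python3 -m creep '[{"grip":2,"dp":[0,0,-0.4],"rotation":[0,0,0]},{"grip":2,"dp":[0,0,-0.8],"rotation":[0,0,0]},{"grip":2,"dp":[0,0,-1.1],"rotation":[0,0,0]},{"grip":2,"dp":[0,0,-1.4],"rotation":[0,0,0]},{"grip":2,"dp":[0,0,-1.5],"rotation":[0,0,0]}]'
python3 -m creep '[{"grip":2,"dp":[0,0,-0.1],"rotation":[0,0,0]},{"grip":2,"dp":[0,0,-0.2],"rotation":[0,0,0]},{"grip":2,"dp":[0,0,-0.2],"rotation":[0,0,0]}]'
```

```text
time: 10.15
tool_pos: [0.6069, 0.1751, 0.2266]
tcp_rot: [-2.17, 0.108, 2.171]
wrist_force: [0.1, 0.1, -4.0]
width: 0.297
time: 10.4
tool_pos: [0.6087, 0.1749, 0.2267]
tcp_rot: [-2.17, 0.108, 2.171]
wrist_force: [-0.2, -0.8, -3.1]
width: 0.295
```

```bash
python3 -m creep '[{"grip":2,"dp":[0,0,-0.1],"rotation":[0,0,0]},{"grip":2,"dp":[0,0,-0.2],"rotation":[0,0,0]},{"grip":2,"dp":[0,0,-0.2],"rotation":[0,0,0]}]'
python3 -m creep '[{"grip":2,"dp":[0,0,-0.1],"rotation":[0,0,0]},{"grip":2,"dp":[0,0,-0.15],"rotation":[0,0,0]},{"grip":2,"dp":[0,0,-0.15],"rotation":[0,0,0]}]'
```

```text
time: 10.65
tool_pos: [0.6108, 0.1747, 0.2268]
tcp_rot: [-2.171, 0.108, 2.17]
wrist_force: [-0.7, -0.0, -3.7]
width: 0.294
time: 10.9
tool_pos: [0.6123, 0.1745, 0.2268]
tcp_rot: [-2.171, 0.108, 2.17]
wrist_force: [-0.3, -0.0, -4.1]
width: 0.294
```

```bash
python3 -m creep '[{"grip":2,"dp":[0,0,-0.1],"rotation":[0,0,0]},{"grip":2,"dp":[0,0,-0.1],"rotation":[0,0,0]}]'
python3 -m creep '[{"grip":2,"dp":[0,0,-0.1],"rotation":[0,0,0]},{"grip":2,"dp":[0,0,-0.1],"rotation":[0,0,0]}]'; python3 look.py L4
```

```text
time: 11.07
tool_pos: [0.6133, 0.1744, 0.2268]
tcp_rot: [-2.171, 0.108, 2.17]
wrist_force: [-0.0, -0.1, -4.2]
width: 0.295
time: 11.23
tool_pos: [0.6139, 0.1743, 0.2267]
tcp_rot: [-2.169, 0.108, 2.172]
wrist_force: [-2.1, 0.5, -3.7]
width: 0.29
t 11.23 tcp [0.6139 0.1743 0.2267] F [-2.08  0.54 -3.69] w 0.29
[[-0.001, -0.099, -0.995], [0.0, -0.995, 0.099], [-1.0, 0.0, 0.001]] [0.238 0.208 1.708 0.    1.227 1.908]
a 0.08995191500518214
```

View pics/L4.png

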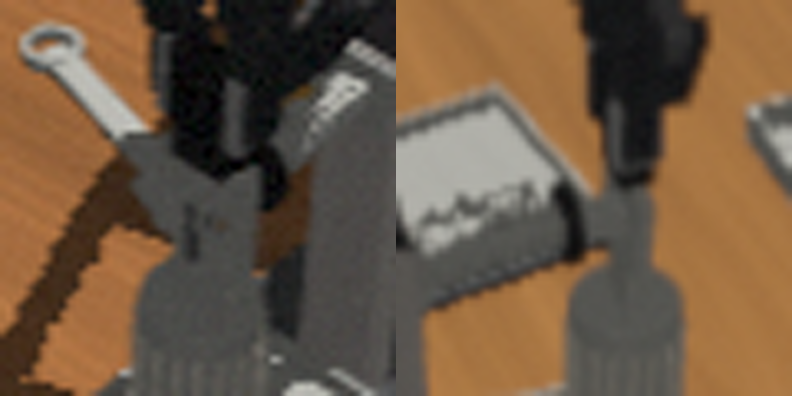

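The pull now reads about 2 N against the keeper, which hangs in front of the strap (scene about (279,214)). I'll pull one more small step to be sure.

```bash
python3 -m creep '[{"grip":2,"dp":[0,0,-0.05],"rotation":[0,0,0]},{"grip":2,"dp":[0,0,-0.1],"rotation":[0,0,0]},{"grip":2,"dp":[0,0,-0.1],"rotation":[0,0,0]}]'
```

```text
time: 11.58
tool_pos: [0.6144, 0.1743, 0.2266]
tcp_rot: [-2.168, 0.108, 2.173]
wrist_force: [-3.9, 0.3, -2.1]
width: 0.297
```

Caught: the pull is 3.9 N at 19–20 mm of play, as expected. I'll go back to mid-play, then lower onto the peg until the weight transfers.

```bash
python3 -m creep '[{"grip":2,"dp":[0,0,0.3],"rotation":[0,0,0]},{"grip":2,"dp":[0,0,0.6],"rotation":[0,0,0]},{"grip":2,"dp":[0,0,1.0],"rotation":[0,0,0]},{"grip":2,"dp":[0.15,0,1.0],"rotation":[0,0,0]},{"grip":2,"dp":[0.25,0,1.0],"rotation":[0,0,0]}]'
python3 -m creep '[{"grip":2,"dp":[0.1,0,0],"rotation":[0,0,0]},{"grip":2,"dp":[0.1,0,0],"rotation":[0,0,0]},{"grip":2,"dp":[0.1,0,0],"rotation":[0,0,0]}]'
```

```text
time: 12.0
tool_pos: [0.6052, 0.1753, 0.2243]
tcp_rot: [-2.171, 0.108, 2.17]
wrist_force: [-0.3, -0.5, -4.0]
width: 0.297
time: 12.25
tool_pos: [0.6054, 0.1751, 0.2233]
tcp_rot: [-2.171, 0.108, 2.17]
wrist_force: [-1.4, 0.3, -4.0]
width: 0.291
```

```bash
python3 -m creep '[{"grip":2,"dp":[0.05,0,0],"rotation":[0,0,0]},{"grip":2,"dp":[0.1,0,0],"rotation":[0,0,0]},{"grip":2,"dp":[0.1,0,0],"rotation":[0,0,0]}]'
python3 -m creep '[{"grip":2,"dp":[0.05,0,0],"rotation":[0,0,0]},{"grip":2,"dp":[0.05,0,0],"rotation":[0,0,0]}]'
```

```text
time: 12.5
tool_pos: [0.6054, 0.1752, 0.2228]
tcp_rot: [-2.171, 0.108, 2.17]
wrist_force: [-0.2, -0.4, -1.2]
width: 0.296
time: 12.67
tool_pos: [0.6055, 0.1752, 0.2227]
tcp_rot: [-2.171, 0.108, 2.169]
wrist_force: [-1.1, -0.1, 1.8]
width: 0.292
```

The weight is on the peg. I'll open gently and retreat upward.

```bash
python3 -m creep '[{"grip":2.7,"dp":[0,0,0],"rotation":[0,0,0]},{"grip":3.0,"dp":[0,0,0],"rotation":[0,0,0]},{"grip":3.5,"dp":[0,0,0],"rotation":[0,0,0]},{"grip":5,"dp":[0,0,0],"rotation":[0,0,0]},{"grip":5.5,"dp":[0,0,0],"rotation":[0,0,0]}]' 20
python3 look.py L5
```

```text
time: 13.08
tool_pos: [0.6054, 0.1753, 0.2219]
tcp_rot: [-2.171, 0.108, 2.17]
wrist_force: [0.1, 0.5, 0.0]
width: 0.637
t 13.08 tcp [0.6054 0.1753 0.2219] F [0.06 0.53 0.02] w 0.637
[[0.0, -0.099, -0.995], [0.0, -0.995, 0.099], [-1.0, -0.0, -0.0]] [0.242 0.195 1.731 0.    1.215 1.912]
a 0.08138809361226541
```

View pics/L5.png

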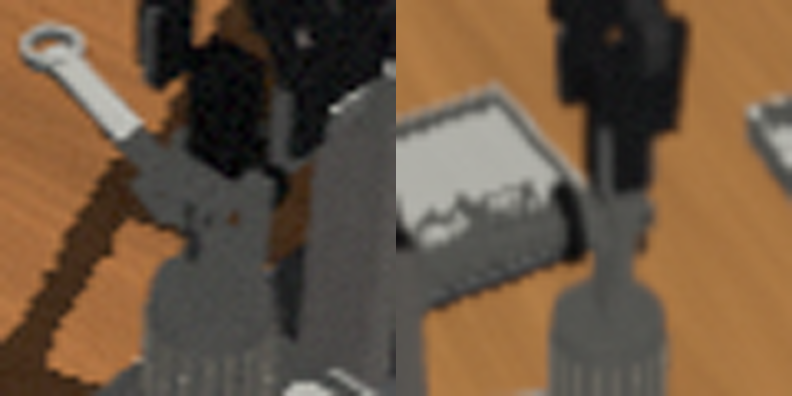

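The cartridge hangs upright with the keeper down in front of it (scene about (279,216)), and the fingers have let go. I'll rise straight up.

```bash
python3 -m creep '[{"grip":6,"dp":[-1,0,0],"rotation":[0,0,0]},{"grip":6,"dp":[-3,0,0],"rotation":[0,0,0]},{"grip":6,"dp":[-6,0,0],"rotation":[0,0,0]},{"grip":6,"dp":[-9,0,0],"rotation":[0,0,0]},{"grip":6,"dp":[-12,0,0],"rotation":[0,0,0]}]'
python3 -m creep '[{"grip":6,"dp":[-1,0,0],"rotation":[0,0,0]},{"grip":6,"dp":[-1,0,0],"rotation":[0,0,0]},{"grip":6,"dp":[-1,0,0],"rotation":[0,0,0]},{"grip":6,"dp":[-1,0,0],"rotation":[0,0,0]}]'
python3 - <<'E'
from m import *
st()
o=np.array([.524,.1795]);out=np.array([.995,-.0995]);lat=np.array([.0995,.995])
ims=[]
for cam in('scene','side'):
  for k in(0,1):
    snap(cam,f'f{k}{cam}')
    c,im,d,P=cloud(f'f{k}{cam}')
    r=P[...,:2]-o;a=r@out;l=r@lat;z=P[...,2]
    m=(d>0)&(abs(a-.081)<.025)&(abs(l)<.03)&(z>.2)&(z<.26)&(im.max(2)<60)
    t=m&(z>z[m].max()-.006)
    g=(d>0)&(abs(a-.081)<.04)&(abs(l)<.045)&(z>.05)&(z<.11)
    print(cam,'blocktop z',np.percentile(z[m],98),'a',a[t].mean(),'l',l[t].mean(),'cyl a',a[g].min(),a[g].max(),'l',l[g].min(),l[g].max())
  rr=(slice(150,250),slice(230,330)) if cam=='scene' else (slice(80,180),slice(220,320))
  ims.append(cv2.resize(im[rr],(398,398),interpolation=cv2.INTER_CUBIC))
cv2.imwrite('pics/F.png',np.hstack(ims)[...,::-1])
E
```

```text
time: 13.6
tool_pos: [0.605, 0.1752, 0.3436]
tcp_rot: [-2.17, 0.108, 2.171]
wrist_force: [-0.4, 0.4, -0.3]
width: 0.708
time: 13.93
tool_pos: [0.6044, 0.175, 0.3497]
tcp_rot: [-2.168, 0.109, 2.174]
wrist_force: [-0.5, 0.6, -0.5]
width: 0.702
t 13.93 tcp [0.6044 0.175  0.3497] F [-0.49  0.55 -0.52] w 0.702
[[-0.003, -0.099, -0.995], [-0.001, -0.995, 0.099], [-1.0, 0.001, 0.003]] [0.242 0.134 1.568 0.    1.442 1.912]
scene blocktop z 0.24425512453601386 a 0.08541323249912859 l 0.0039290472912961285 cyl a 0.07072283576700196 0.11313773341583008 l -0.02394999756561366 0.02825035083882796
scene blocktop z 0.24446621796918222 a 0.08578321606799107 l 0.004172078948475435 cyl a 0.0707152829372956 0.11241036641714978 l -0.022092977953537304 0.02871721276931972
side blocktop z 0.2425898527314343 a 0.08150792285404744 l 0.0003575535526618219 cyl a 0.057013217437227294 0.1097306503272053 l -0.027894246795354013 0.01163037010541069
side blocktop z 0.24192630302017745 a 0.08166686024206142 l -0.00036386531204002137 cyl a 0.05688270347034933 0.1093645224997525 l -0.026977387102783766 0.009498518913122195
```

View pics/F.png

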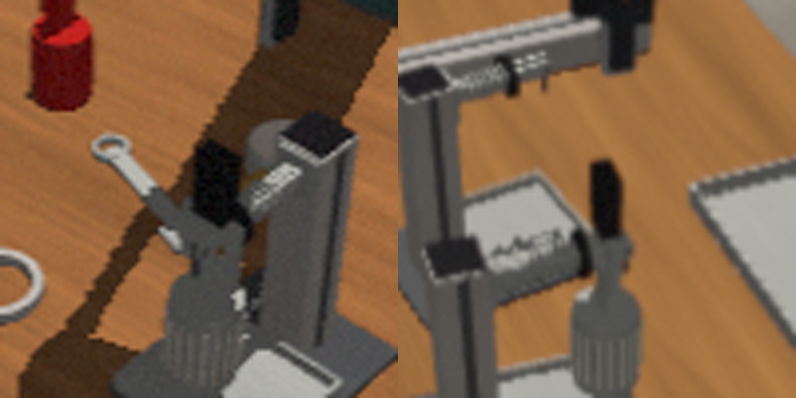

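View pics/f1side.png

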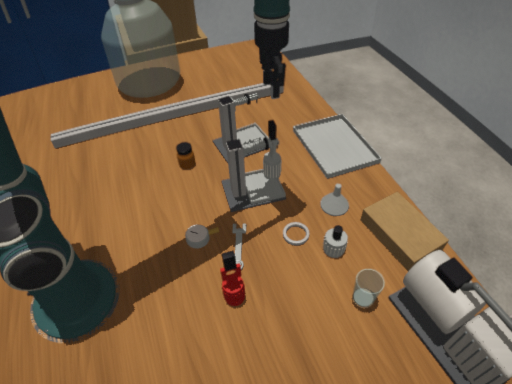

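Everything stands as it should: the bystanders are upright, and the cartridge hangs with its block top at z about 0.244 (eye about 0.170). I'll let it settle briefly, check once more and hand in.

```bash
python3 -m creep '[{"grip":6,"dp":[0,0,0],"rotation":[0,0,0]},{"grip":6,"dp":[0,0,0],"rotation":[0,0,0]},{"grip":6,"dp":[0,0,0],"rotation":[0,0,0]},{"grip":6,"dp":[0,0,0],"rotation":[0,0,0]},{"grip":6,"dp":[0,0,0],"rotation":[0,0,0]}]'
python3 - <<'E'
from h import *
c,im,d=snap('scene','g'); _,b,_=load('f1scene')
print('diff',np.abs(im[150:250,230:330].astype(int)-b[150:250,230:330]).mean())
cv2.imwrite('pics/G.png',cv2.resize(im[185:235,250:310],(720,600),interpolation=cv2.INTER_CUBIC)[...,::-1])
E
```

```text
time: 14.55
tool_pos: [0.6053, 0.1752, 0.3518]
tcp_rot: [-2.171, 0.108, 2.17]
wrist_force: [-0.3, 0.2, 0.0]
width: 0.704
diff 2.5563666666666665
```

View pics/G.png

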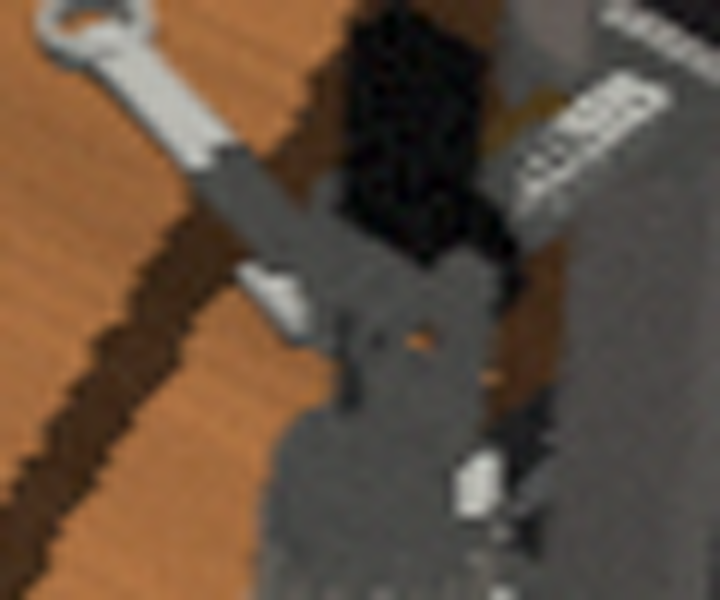

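The picture shows the keeper hanging as a dark vertical line at about (279,217), in front of the eye. The scene is still.

```bash
python3 -c "
from workcell import bot
print(bot.finish_job())"
```

```text
the job is handed in; nothing more can be done
None
```

I hung the grey cartridge with the round eye on the peg of the rack nearest the robot's base, with its keeper down behind the eye, and handed the job in at about 14.6 s. No verdict is reported.

- **Pushing on:** the eye swung the keeper up, and the keeper had dropped behind it at a push of about 5.4 N on the collar.
- **Drawing back:** the keeper held against a pull of about 3.9 N, with the expected 19–20 mm of play. I then went back to mid-play, lowered the cartridge until the peg took its weight, opened the fingers and moved up clear of it.
- **Last checks:** the eye sits at about z = 0.170 m and about 82–86 mm out from the post, and the cartridge looked upright. The keeper hangs in front of it, and the wrist force is about zero. The plain cartridge, beaker and jar were still standing in the last side picture.
- **Disagreements:** the cameras differed by up to about 4 mm in lateral position, within roughly what their calibration allows. I aligned on the offset between strap and peg within each view. The last two pictures differ by a small 2.6 grey levels per pixel; I put that down to noise and the arm's shadow, not movement.

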